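# Turn the divider leaf of the open parts organizer

### The arm

A 7-joint arm with a two-finger parallel gripper is mounted at the origin on the work surface. World frame = base frame: x ahead of the robot, y to its left, z up, the work surface at z = 0. Lengths are in m, angles in degrees, forces in N, time in s.
With the tool pointing down it reaches from about 0.425 to 0.95 m from the base axis. Payload 16.7 kg.
Tool frame: the origin (TCP) lies midway between the tips of the shut fingers; the grasp point (between the pads) lies 19 mm behind it; z points along the fingers, y is the line along which they close (so a half turn about z gives the same grasp; the last joint's range is limited). The gripper opens to 94 mm and grips with 3 to 60 N. Pads are 16 mm wide; open, the fingers measure 119 mm over their backs; the gripper's body (75 mm by 177 mm) begins 78 mm behind the grasp point.
Start: joints at [56.064, 24.414, 4.234, 92.017, -1.954, 63.644, -3.845], TCP at [0.289, -0.61, 0.205] pointing down, gripper open.
Joint ranges: [-163.25, 163.25], [-28.42, 122.38], [-70.27, 78.77], [12.13, 141.07], [-58.53, 238.53], [9.26, 117.41], [-156.51, 156.51]. Speed limits (degrees/s): [108.29, 108.29, 136.94, 136.94, 172.46, 172.46, 172.46].

### API

Orientations are given as [roll, pitch, yaw] about the fixed x, y, z axes, in that order (R = Rz(yaw) Ry(pitch) Rx(roll)).
In Python, from cell import ctrl, grab_frame gives the robot as it stands.
- The arm moves only by the shell command python3 -m jog 'ROWS' [FORCE]. ROWS is text: rows parted by semicolons, each of 5 numbers parted by spaces: the finger opening in cm, from 0 to 9.4, then the shift along the tool's x, y, z in cm, then the turn about the tool's z in rad. In form: gripper tx ty tz twist; .... A call has 1 to 20 rows; each row is the pose to reach, as a shift and turn from the pose commanded when the call began, along the tool's axes at that moment; what a row does not reach only later rows make up. A row lasts 1/8 s, in which the tool goes at most 62.5 mm and 10.7 degrees, less where a joint would pass 70% of its speed; a pose out of reach is approached as far as the arm can. A call with a gripper value outside its range is refused whole. The fingers move at their own pace and stop on an object; FORCE is the grip in N (left out, the last holds). Time passes only in rows, so rows that repeat a pose let the fingers close. It gives the time, the measured TCP pose, the force, the opening and the grip force at its end, in the units of the state.
- ctrl.state(): the state, without advancing time (a new reading comes with each control period).
- grab_frame(name): name is "side" or "top"; returns a dict with "image" (420x560x3 uint8, red, green, blue), "fx", "fy", "cx", "cy" (pixels), "k1" (the pictures are not rectified: a ray, as slopes to the right and down, at radius r is drawn at 1 + k1 r^2 times it, then the intrinsics apply), "world_to_cam" (4x4, takes a point from world to camera coordinates). Camera axes: x right, y down, z forward; pixel columns grow to the right and rows downward; lengths in m; the calibration is good to about 2 mm. A picture is of the moment at which its call begins. There is no depth.
- ctrl.hand_in(): hands the job in; it is judged then, once.
The state is a dict: "clock": time; "joints": joint angles; "dq": joint speeds; "effort": joint torques, N m; "tool_pos": TCP position; "tool_rot": TCP orientation; "ft_force": force on the tool from outside, world axes, zero at the start; "moment": the same for the moment, N m; "opening": opening from 0.0 (shut) to 1.0 (fully open); "gripper_force": force on a finger pad.
Only numpy, scipy, OpenCV 4.12 (cv2) and the standard library are available. Lean on these libraries where they do the work, as an engineer would, in place of code of your own. Each camera call takes 0.05 s, during which the arm holds its last target. There are 200 camera calls.

### The job

The orange parts organizer lies open like a book, with its rigid grey divider leaf over the right-hand tray (as the robot sees it), perhaps not fully down. Put a fingertip under the leaf's protruding tab and push the leaf over the spine, without flinging it, then press it down until it lies flat on the left-hand tray, and take the finger away. Nothing is to be picked up: the organizer stays standing on its spot, neither lifted nor tipped nor shoved along, and the other things on the shelf stay where they are.

Things in the scene. Friction and masses are not known exactly. Their poses are not given: they have to be found in the camera images.
- organizer: orange folding organizer, open flat: 200 mm along its x (the spine, roughly away from the robot, turned up to 0.5 rad), 254 mm along its y, 46 mm high; loose, about 1.6 kg. Origin on the shelf under the middle of the spine. One open tray on its -y side (robot's right), one on its +y side, each reaching from 5 to 127 mm from the spine, rims 46 mm above the shelf.
- hinge_mid (a point): middle of the leaf's hinge axis, over the spine, 50 mm above the shelf; the axis runs along the organizer's x; this point's axes are the organizer's
- leaf_tab (a point): centre of the leaf's tab, half-way through its thickness, 138 mm from the hinge axis. The tab, 60 mm wide along the spine's direction and 6 mm thick, at the middle of the leaf's free edge, runs from 126 to 150 mm from the axis: it overhangs the tray's outer wall by 23 mm; with the leaf down its underside is 47 mm above the shelf, with empty space under it.
- leaf_mid (a point): centre of the grey leaf: a rigid plate 196 mm along the spine, reaching 128 mm from the hinge axis (150 at the tab), 6 mm thick, its mid-plane through the axis, about 0.12 kg
- leaf (a joint): leaf angle, rad: 0 = flat on the -y tray, tab towards the organizer's -y; 1.57 = upright; 3.14 = flat on the +y tray (end stop). Starts at 0 to 0.45. The hinge is stiff with friction (0.15 N m, slight damping): the leaf stays at any angle where it is left and does not fall, so 1 to 3 N at the tab moves it and it must be pushed all the way down.
- mug: white ceramic mug of drywall screws, 82 mm wide, 92 mm tall, handle on its +y; origin under its centre
- can: plain spray-can-sized metal can, 54 mm wide, 150 mm tall; origin under its centre
- jar: glass jar, 66 mm wide, 85 mm tall; origin under its centre
- hammer: steel hammer lying flat beyond the far end of the organizer, along its own x; origin on the shelf under it
- screwdriver: screwdriver lying flat along its own x, outside the tab's starting side of the organizer; origin on the shelf under it
- carabiner: black carabiner lying flat, 86 x 50 mm, 10 mm thick; origin on the shelf under its centre

How it is judged (in metres and radians):
On the way:
1. the leaf is pushed up past upright (value of joint leaf above 1.65 rad).
At the end, for the whole second after the job is handed in: The leaf lies flat on the left-hand (+y) tray, within 0.1 rad of its end stop, at rest; the organizer stands flat within 35 mm of where it was, and each bystander is within 35 mm of where it was (value of joint leaf above 3.04 rad and velocity of joint leaf below 0.05 rad/s and linear speed of organizer below 0.02 m/s and distance of each of organizer, mug, can, jar, hammer, screwdriver, carabiner from where it was at the start of the episode below 0.035 m and angle between organizer's own z axis and vertical below 0.05 rad); the robot touches nothing.
It fails at once if the organizer is lifted, tipped or shoved along (over 35 mm, or tilted over 0.15 rad) (distance of organizer from where it was at the start of the episode above 0.035 m or height (world z) of organizer above 0.015 m or angle between organizer's own z axis and vertical above 0.15 rad).
It fails at once if the leaf is flung over (faster than 6 rad/s) (velocity of joint leaf above 6 rad/s).
It fails at once if another thing is moved by more than 35 mm or picked up (distance of any of mug, can, jar, hammer, screwdriver, carabiner from where it was at the start of the episode above 0.035 m).
It also fails if it takes over 50 s, if anything falls off the work surface, if the arm or the gripper's body presses on something with over 40 N, if the wrist force passes 120 N, or if a joint passes its speed limit or range.

## Working session

There is one attempt and no reset: what is moved stays moved. The work goes in short steps, Python scripts to look and compute and a shell command to move; the robot and the scene stay as the last step left them, time stands still between calls to the robot, and variables do not carry over. Pictures are saved under pics/ and viewed, at most 10 in all, crops included, and the job is handed in when it is done.

```bash
mkdir -p pics; python3 - <<'E'
from cell import ctrl, grab_frame
import cv2,numpy as np,pickle
for n in("side","top"):
    f=grab_frame(n); pickle.dump(f,open(f"pics/{n}0.pkl","wb")); cv2.imwrite(f"pics/{n}0.png",f["image"][:,:,::-1])
    R=f["world_to_cam"]; print(n,f["fx"],f["k1"],(-R[:3,:3].T@R[:3,3]).round(3),R[:3,:3].round(2).tolist())
print(ctrl.state())
E
```

```text
side 546.3390823449445 0.02998342065496044 [-0.067  0.795  0.902] [[-0.78, -0.63, -0.01], [-0.4, 0.5, -0.77], [0.49, -0.59, -0.64]]
top 383.3334107607394 0.01756205371855994 [0.496 0.048 0.851] [[0.0, -1.0, 0.01], [-0.99, -0.01, -0.11], [0.11, -0.01, -0.99]]
{'clock': 0.1, 'joints': array([56.06475251, 24.44436788,  4.23297157, 92.0484818 , -1.95150491,
       63.64590444, -3.84361334]), 'dq': array([ 0.02903603, -0.1462767 ,  0.02384057, -0.11890705, -0.07840178,
        0.03344744, -0.00996396]), 'effort': array([ 5.77651605e-03, -9.37473392e+01,  3.67670953e+00, -4.55045593e+01,
       -4.84454306e-02,  1.67672202e-02, -2.81927817e-05]), 'tool_pos': array([ 0.28897841, -0.60956071,  0.20486696]), 'tool_rot': array([-1.79933773e+02,  7.17289520e-03,  2.53682856e+01]), 'ft_force': array([ 0.00365956,  0.91319462, -0.07966245]), 'moment': array([-0.0213216 , -0.03089502, -0.01007726]), 'gripper_force': 0.0, 'opening': 1.001425115476104}
```

View pics/side0.png

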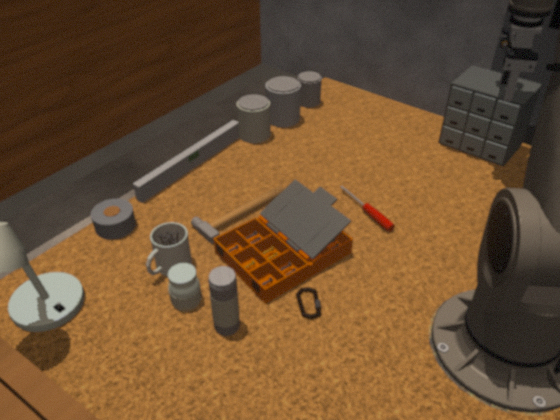

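View pics/top0.png

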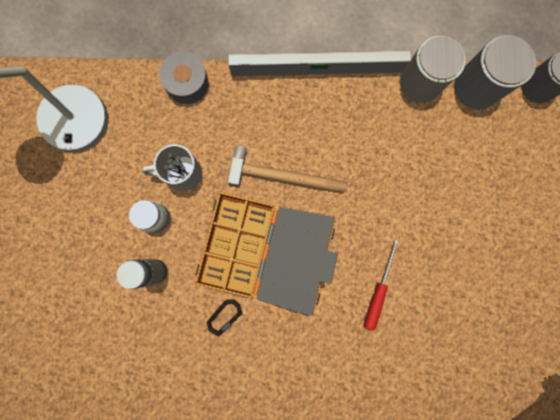

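The top view shows the leaf raised over the right tray, with its hinge line from about (276,207) to (258,299) and the tab at about (334,266). The screwdriver is clear of it at about (380,290). The side view shows the leaf tilted up, tab at about (325,195).

```bash
cat > h.py <<'E'
import numpy as np,cv2,pickle
def load(n,i=0): return pickle.load(open(f"pics/{n}{i}.pkl","rb"))
def ray(f,p):
    K=np.array([[f["fx"],0,f["cx"]],[0,f["fy"],f["cy"]],[0,0,1]])
    s=cv2.undistortPoints(np.array([[p]],float),K,np.array([f["k1"],0,0,0,0]))[0,0]
    M=f["world_to_cam"];R=M[:3,:3]
    return -R.T@M[:3,3], R.T@np.array([s[0],s[1],1])
def onz(f,p,z):
    o,d=ray(f,p); return o+d*(z-o[2])/d[2]
def tri(f,p,g,q):
    o,d=ray(f,p);a,b=ray(g,q)
    t=np.linalg.lstsq(np.c_[d,-b],a-o,rcond=None)[0]
    P,Q=o+d*t[0],a+b*t[1]; return (P+Q)/2,np.linalg.norm(P-Q)
E
python3 - <<'E'
from h import *
for n,box in(("top",(180,170,360,330)),("side",(200,170,370,310))):
    f=load(n);im=f["image"];x0,y0,x1,y1=box
    hsv=cv2.cvtColor(im,cv2.COLOR_RGB2HSV)
    m=((hsv[...,1]<70)&(hsv[...,2]>40)).astype(np.uint8)*255
    k=np.zeros_like(m);k[y0:y1,x0:x1]=m[y0:y1,x0:x1]
    k=cv2.morphologyEx(k,cv2.MORPH_OPEN,np.ones((3,3)))
    c=max(cv2.findContours(k,0,2)[0],key=cv2.contourArea)
    print(n,cv2.contourArea(c),cv2.approxPolyDP(c,2.5,True)[:,0].tolist())
    cv2.imwrite(f"pics/c_{n}.png",cv2.resize(im[y0:y1,x0:x1,::-1],None,fx=4,fy=4,interpolation=cv2.INTER_CUBIC))
E
python3 - <<'E'
import cv2
a=cv2.imread('pics/c_top.png');b=cv2.imread('pics/c_side.png');print(a.shape,b.shape)
cv2.imwrite('pics/c_top2.png',a[:600])
E
```

```text
top 5862.0 [[280, 207], [275, 225], [270, 226], [267, 259], [261, 262], [258, 274], [261, 279], [258, 298], [311, 314], [318, 282], [330, 282], [336, 253], [326, 250], [333, 217]]
side 3622.0 [[294, 181], [262, 214], [269, 220], [269, 226], [290, 238], [289, 243], [293, 247], [300, 247], [314, 256], [348, 220], [330, 206], [334, 198], [318, 189], [312, 193]]
(640, 720, 3) (560, 680, 3)
```

View pics/c_side.png

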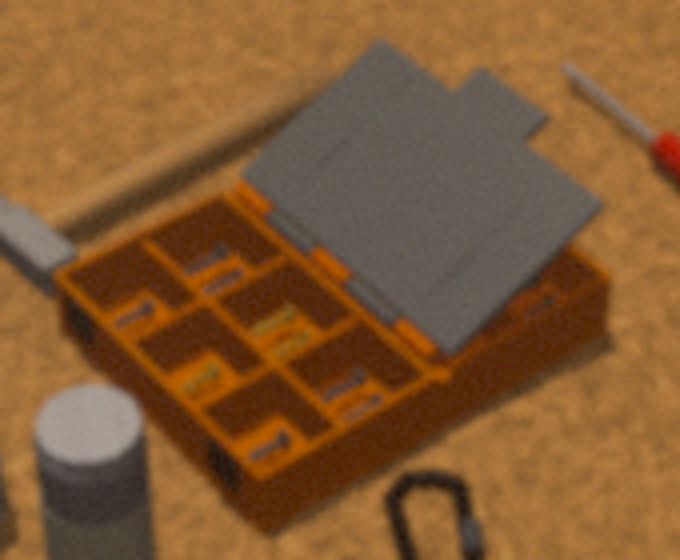

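View pics/c_top2.png

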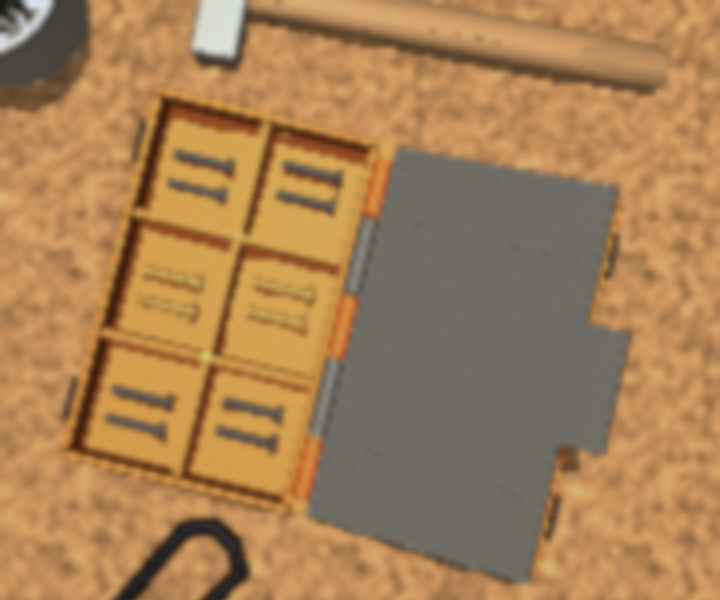

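```bash
python3 - <<'E'
from h import *
T,S=load("top"),load("side")
P={}
for n,t,s in(("tabfar",(337.2,253),(320.75,187)),("tabnear",(330.7,283.5),(337,199.5)),("leaffar",(334.5,216.2),(295,180)),("leafnear",(312.5,315),(351,221.2)),("trayfar",(220,193.5),(214.2,237)),("traynear",(197,283.3),(266.2,288.7))):
    P[n],e=tri(T,t,S,s);print(n,P[n].round(4),round(e,4))
a=onz(T,(220,193.5),.046);b=onz(T,(197,283.3),.046);print(a,b)
for u,v in((a,b),(P["leaffar"],P["leafnear"]),(P["tabfar"],P["tabnear"])):print(np.degrees(np.arctan2(*(u-v)[1::-1])),np.linalg.norm(u-v))
th=np.arctan2(*(a-b)[1::-1]);X=np.array([np.cos(th),np.sin(th),0]);Y=np.array([-X[1],X[0],0])
o=(a+b)/2-.127*Y;o[2]=0;print("org",o,np.degrees(th))
for n in P:
  d=P[n]-o;print(n,(d@X).round(4),(d@Y).round(4),P[n][2].round(4),'ang',np.arctan2(P[n][2]-.05,-d@Y).round(3))
print("screwdriver",onz(T,(396,241),.008),onz(T,(371,329),.01), "carab",onz(T,(225,317),.005),"can",onz(T,(130,274),.15),"jar",onz(T,(145,216),.085),"hammer",onz(T,(345,188),.02))
E
```

```text
tabfar [ 0.5001 -0.0747  0.1106] 0.0012
tabnear [ 0.4432 -0.061   0.1096] 0.0011
leaffar [ 0.5731 -0.0716  0.0996] 0.0007
leafnear [ 0.3826 -0.0271  0.0989] 0.0006
trayfar [0.6264 0.1628 0.0481] 0.0032
traynear [0.4373 0.2065 0.0412] 0.0001
[0.62545072 0.16207389 0.046     ] [0.4377075  0.20557235 0.046     ]
-13.044763023029638 0.19271645835872547
-13.148724873053032 0.19567439095674463
-13.589872389488548 0.05861777258229158
org [0.50291366 0.06010048 0.        ] -13.044763023029638
tabfar 0.0277 -0.132 0.1106 ang 0.43
tabnear -0.0309 -0.1314 0.1096 ang 0.426
leaffar 0.0981 -0.1125 0.0996 ang 0.415
leafnear -0.0975 -0.1121 0.0989 ang 0.411
trayfar 0.0971 0.1279 0.0481 ang -3.127
traynear -0.097 0.1278 0.0412 ang -3.073
screwdriver [ 0.52815773 -0.22100118  0.008     ] [ 0.34024668 -0.16105854  0.01      ] carab [0.36352776 0.15157125 0.005     ] can [0.46149819 0.30550009 0.15      ] jar [0.57280687 0.30496321 0.085     ] hammer [ 0.64343902 -0.10839871  0.02      ]
```

```bash
python3 -m jog '0 3 -3 0 -0.07; 0 7 -7 0 -0.15; 0 10.5 -10.5 0 -0.24; 0 14 -14 0 -0.33; 0 17.5 -17.5 0 -0.42; 0 21 -21 0 -0.51; 0 24.5 -24.5 0 -0.6; 0 28 -28 0 -0.69; 0 31 -31 0 -0.78; 0 34 -34 0 -0.86; 0 35.6 -35.7 0 -0.9; 0 35.6 -35.7 0 -0.9; 0 35.6 -35.7 0 -0.9; 0 35.6 -35.7 0 -0.9' 20
```

```text
clock: 1.85
tool_pos: [0.4575, -0.136, 0.2054]
tool_rot: [-180.0, 0.0, 76.8]
ft_force: [0.2, -0.3, 0.0]
opening: 0.004
gripper_force: 0.0
```

```bash
python3 -m jog '0 0 0 4 0; 0 0 0 8 0; 0 0 0 11.5 0; 0 2 0 11.5 0; 0 4 0 11.5 0; 0 5 0 11.5 0; 0 5.4 0 11.2 0; 0 5.8 0 10.8 0; 0 6.2 0 10.3 0; 0 6.8 0 9.7 0; 0 7.4 0 9.0 0; 0 8 0 8.3 0; 0 8 0 8.3 0'; python3 - <<'E'
from cell import *
import cv2
a,b=[grab_frame(n)["image"] for n in("side","top")]
cv2.imwrite("pics/m1.png",cv2.hconcat([a[120:340,160:460],b[130:350,130:430]])[:,:,::-1])
E
```

```text
clock: 3.48
tool_pos: [0.4761, -0.0586, 0.1236]
tool_rot: [179.9, 0.1, 76.8]
ft_force: [-2.0, -10.5, 7.0]
opening: 0.007
gripper_force: 5.4
```

View pics/m1.png

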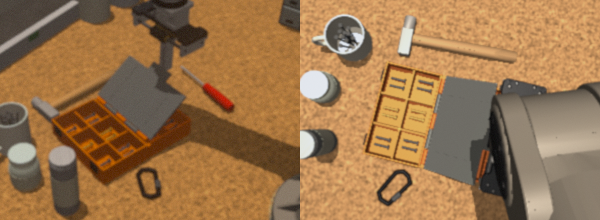

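The leaf is rising on the finger. The tool's upward force shows I'm pushing in too much, so I'll bias the path upward.

```bash
python3 -m jog '0 0 0 -0.8 0; 0 0.4 0 -1.6 0; 0 1.0 0 -2.4 0; 0 2.0 0 -3.2 0; 0 3.0 0 -3.8 0; 0 4.0 0 -4.3 0; 0 5.0 0 -4.7 0; 0 6 0 -5 0; 0 7 0 -5.2 0; 0 7 0 -5.2 0'; python3 - <<'E'
from cell import *
import cv2
a,b=[grab_frame(n)["image"] for n in("side","top")]
cv2.imwrite("pics/m2.png",cv2.hconcat([a[120:340,160:460],b[130:350,130:430]])[:,:,::-1])
E
```

```text
clock: 4.82
tool_pos: [0.4919, 0.0125, 0.1745]
tool_rot: [-180.0, -0.0, 77.0]
ft_force: [0.7, -0.7, 0.7]
opening: 0.006
gripper_force: 0.0
```

View pics/m2.png

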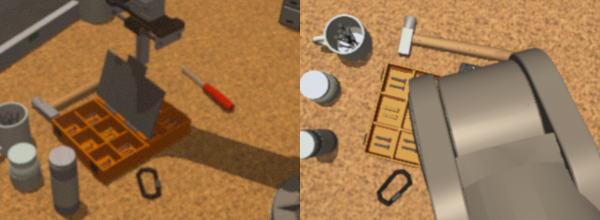

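```bash
python3 -m jog '0 1 0 0.2 0; 0 2 0 0.5 0; 0 3 0 0.8 0; 0 4 0 1.0 0; 0 5.2 0 1.2 0; 0 6.4 0 1.4 0; 0 7.5 0 1.6 0; 0 8.5 0 2.1 0; 0 9.5 0 2.6 0; 0 10.5 0 3.1 0; 0 11.5 0 3.7 0; 0 12.3 0 4.6 0; 0 13.1 0 5.5 0; 0 13.8 0 6.4 0; 0 14.5 0 7.3 0'; python3 - <<'E'
from cell import *
import cv2
a,b=[grab_frame(n)["image"] for n in("side","top")]
cv2.imwrite("pics/m3.png",cv2.hconcat([a[120:340,160:460],b[130:350,130:430]])[:,:,::-1])
E
```

```text
clock: 6.8
tool_pos: [0.5246, 0.1529, 0.1008]
tool_rot: [-180.0, 0.0, 76.9]
ft_force: [-0.4, -1.2, 0.5]
opening: 0.001
gripper_force: 0.4
```

View pics/m3.png

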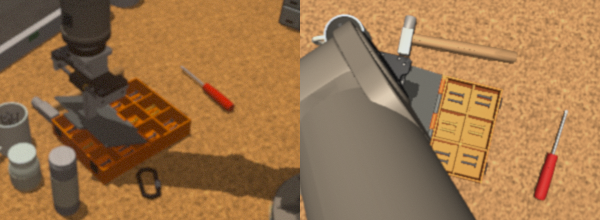

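The leaf is past upright and close to flat, with the organizer still in place. Next I press it down.

```bash
python3 -m jog '0 0.4 0 0.8 0; 0 0.7 0 1.7 0; 0 0.9 0 2.6 0; 0 1 0 3.4 0; 0 1 0 4.1 0; 0 1 0 4.6 0; 0 1 0 4.9 0; 0 1 0 5.1 0; 0 1 0 5.1 0'
```

```text
clock: 8.02
tool_pos: [0.527, 0.1623, 0.0526]
tool_rot: [179.9, 0.0, 76.9]
ft_force: [-14.4, -5.4, 43.5]
opening: 0.005
gripper_force: 21.9
```

It is firmly down, with 43 N at z = 0.0526. I'll lift off and check.

```bash
python3 -m jog '0 0 0 -0.5 0; 0 0 0 -2 0; 0 0 0 -5 0; 0 -2 0 -9 0; 0 -6 0 -13 0; 0 -11 0 -14 0; 0 -16 0 -14 0; 0 -21 0 -14 0; 0 -26 0 -14 0; 0 -31 0 -14 0; 0 -36 0 -14 0; 0 -36 0 -14 0;  0 -36 0 -14 0'; python3 - <<'E'
from cell import *
import cv2
a,b=[grab_frame(n)["image"] for n in("side","top")]
cv2.imwrite("pics/m4.png",cv2.resize(cv2.hconcat([a[120:340,160:460],b[130:350,130:430]])[:,:,::-1],(800,293)))
E
```

```text
clock: 9.65
tool_pos: [0.4457, -0.1879, 0.1909]
tool_rot: [180.0, -0.0, 76.9]
ft_force: [0.3, 0.2, -0.4]
opening: 0.008
gripper_force: 0.0
```

View pics/m4.png

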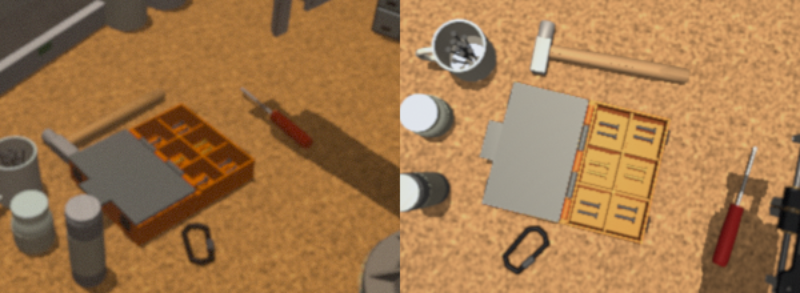

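The picture shows the leaf flat on the left tray, with the tab at about (490,140), everything else in place and the robot clear.

```bash
python3 -c "
from cell import ctrl
print(ctrl.hand_in())"
```

```text
the job is handed in; nothing more can be done
None
```

I pushed the leaf over the spine and pressed it flat on the left-hand tray. The final picture shows the organizer and the other things in place and the arm clear, and the job is handed in, though no verdict was returned.

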